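# Fetch the shoehorn from under the top tier

### The job

The shoehorn is in the middle one of the three stacked grey tiers. Lift the top tier off by its handle with the ring dish still in it and stand it on the bench, lay the shoehorn flat and wholly on the black rubber mat, then put the top tier back on the stack, fully seated. Set things down rather than drop them, keep the ring dish upright in the top tier and the tin in the middle one, and leave the kettlebell and the shaker bottle where they are.

Things in the scene. Friction and masses are not known exactly. Their poses are not given: they have to be found in the camera images.
- tier_handle (a point): Centre of the grip bar of the loose top tier, a light-grey tray 240 x 190 mm (its x, y), about 0.4 kg. The bar runs along y across the tier's middle, 18 mm wide (x), 16 high, 190 long, on a post at each long side. z up. This point is 105 mm above the tips of the tier's feet, 93 above its floor's underside, 35 above its rim. A spring clip at x -80, y -93 mm rises 35 mm above the rim.
- seat (a point): Centre of the rim of the two lower tiers (light grey, joined and fixed to the bench, 240 x 190 mm, x along the 240, walls 4 mm, 116 mm high). The top tier's floor rests on this rim, either way round, with its 12 mm conical feet inside the walls (4 mm play, 7 mm at their tips): tier_handle is then 93 mm above this point, axes parallel.
- middle_floor (a point): Centre of the inner floor of the middle tier, 54 mm below its rim and 62 mm above the bench; same axes as seat. Inside 232 x 182 mm. Only the top tier covers it. The +x end wall is low in its middle.
- horn_grip (a point): Centre of the beech shoehorn, half-way up its handle, 9 mm above what it lies on. 165 mm long along its x, mass about 70 g; handle 24 mm wide (y) and 18 mm high from x = -82 to +35 mm, then a flat blade up to 42 mm wide and 6 mm thick to x = +82 mm. z up. It starts flat on the middle tier's floor, roughly along that tier's x.
- horn_butt (a point): The shoehorn's handle end, x = -82.5 mm from its centre.
- horn_blade (a point): The shoehorn's blade end, x = +82.5 mm from its centre.
- mat: Black rubber mat fixed on the bench on the other side from the stack, 260 mm (its x) x 140 mm (its y), 4 mm thick; origin at the centre of its underside. 
- ring_dish: White ceramic ring dish, 90 mm across, 24 mm high, standing loose in the top tier; origin at the centre of its underside, z up. Rides along in the tier.
- polish_tin: Round steel tin, 54 mm across, 25 mm high, standing loose in the middle tier beside the shoehorn's handle end; origin at the centre of its underside. Stays there.
- free_bench (a point): Fixed point on the bench top (z = 0) at the middle of the clear space between the stack and the mat. At least 260 mm (world x) by 220 mm (world y) is free round it: room for the top tier set down with its x along world x.
- kettlebell: Small blue kettlebell, 90 mm across, 128 mm high, at the back of the bench. Bystander; origin under its centre.
- shaker: Steel shaker bottle, 80 mm across, 200 mm high, at the back. Bystander; origin under its centre.
Mind the look-alikes: they are no part of the job. Several things have the shape of the ring_dish; the one meant has the colours described above.

How it is judged:
By the outcome, as a careful person would: the job done as asked, in the order asked, and still so for the second after the job is handed in, with the robot touching nothing.
It also fails if it takes over 69 s, if anything falls off the work surface, if the arm or the gripper's body presses on something with over 40 N, if the wrist force passes 120 N, or if a joint passes its speed limit or range.

### The arm

A 7-joint arm with a two-finger parallel gripper is mounted at the origin on the work surface. World frame = base frame: x ahead of the robot, y to its left, z up, the work surface at z = 0. Lengths are in m, angles in rad, forces in N, time in s.
With the tool pointing down it reaches from about 0.425 to 0.925 m from the base axis. Payload 6.8 kg.
Tool frame: the origin (TCP) lies at the very end of the fingers, on their centre line; the grasp point (between the pads) lies 19 mm behind it; z points along the fingers, y is the line along which they close (so a half turn about z gives the same grasp; the last joint's range is limited). The gripper opens to 85 mm and grips with 20 to 120 N. Pads are 22 mm wide; open, the fingers measure 114 mm over their backs; the gripper's body (76 mm by 85 mm) begins 54 mm behind the grasp point. The pads swing forward as they close: fully open they stand 13 mm farther back than shut.
Start: joints at [-1.287, 0.477, 0.022, 1.555, -0.011, 1.109, -0.083], TCP at [0.258, 0.624, 0.193] pointing down, gripper open.
Joint ranges: [-2.96, 2.96], [-0.34, 2.1], [-1.41, 1.46], [0.24, 2.44], [-1.37, 4.51], [0.17, 1.92], [-2.96, 2.96]. Speed limits (rad/s): [2.39, 2.39, 3.14, 3.14, 3.14, 3.14, 3.14].

### API

Orientations are given as a rotation vector (axis times angle).
In Python, from bench import get_obs, viewer, r gives the robot as it stands. The module is installed in compiled form; this text tells all that it offers.
- The arm moves only by the tool play_rows, never from a script. Its argument "commands" is a list that holds one entry, the list of rows, each a list of 5 numbers: the gripper's target within -1 to 1 (shut at 1, half-way at 0, fully open at -1), then the shift along the tool's x, y, z scaled (see below), then the turn about the tool's z scaled (see below). A call has 1 to 12 rows; each row is the pose to reach, as a shift and turn from the pose commanded when the call began, along the tool's axes at that moment; what a row does not reach only later rows make up. The controller multiplies each number of a shift by 0.2 m and each number of a turn by pi/2 rad. A row lasts 1/12 s, in which the tool goes at most 41.7 mm and 7.16 degrees, less where a joint would pass 70% of its speed; a pose out of reach is approached as far as the arm can. A call with a number of a shift or a turn outside -1 to 1 is refused whole. A call with a gripper value outside its range is refused whole. The fingers move at their own pace and stop on an object; "grip_force" is the grip in N (left out, the last holds). Time passes only in rows, so rows that repeat a pose let the fingers close. It gives the time, the measured TCP pose, the force, the opening and the grip force at its end, in the units of the state.
- get_obs(): the state, without advancing time (a new reading comes with each control period).
- viewer.grab_frame(name): name is "side" or "top"; returns a dict with "pixels" (400x640x3 uint8, red, green, blue), "fovy" (degrees; the focal length in pixels is half the picture's height over the tangent of half this angle, whatever the lens; pixels are square), "cx", "cy" (the principal point, pixels), "world_to_cam" (4x4, takes a point from world to camera coordinates). Camera axes: x right, y up, looking along -z (the intrinsics and any distortion apply to the point x, -y, -z); pixel columns grow to the right and rows downward; lengths in m; the calibration is good to about 2 mm. A picture is of the moment at which its call begins. There is no depth.
- r.hand_in(): hands the job in; it is judged then, once.
Trained networks look in a picture, given as the dict that the camera call returned (one of the last four; its "shot" number tells which), for a name from the list of things; names that differ only in an ending like _2 or _b are one class to them, and where a whole thing is asked for, a point or a joint stands for the part that bears it (a point fixed in the world has none). Each returns a list of dicts, best first, with "score" (0 to 1); they miss things now and then, are a little off and sometimes report something else, mostly with a low value. They report only what shows in the picture. A call takes as long as a camera call. They do not tell look-alikes from the thing itself.
- viewer.trace(picture, thing): "pixels" (400x640 bool, what is visible of it) and "rect" ([left, top, right, bottom] in pixels, round what is visible of it).
The state is a dict: "clock": time; "joints": joint angles; "qvel": joint speeds; "tau": joint torques, N m; "tcp_pos": TCP position; "orientation": TCP orientation; "contact_force": force on the tool from outside, world axes, zero at the start; "moment": the same for the moment, N m; "grip_width": finger opening in m; "gripper_force": force on a finger pad.
Only numpy, scipy, OpenCV 4.12 (cv2) and the standard library are available. Lean on these libraries where they do the work, as an engineer would, in place of code of your own. Each camera call takes 0.05 s, during which the arm holds its last target. There are 200 camera calls.

## Working session

There is one attempt and no reset: what is moved stays moved. The work goes in short steps, Python scripts to look and compute and a tool call to move; the robot and the scene stay as the last step left them, time stands still between calls to the robot, and variables do not carry over. Pictures are saved under pics/ and viewed, at most 10 in all, crops included, and the job is handed in when it is done.

Besides the shell and the picture viewer there is one more tool, called after "Request:" as name(argument=value, ...), one argument or row to a line, values as JSON. play_rows: Moves the arm, as the interface text tells. Shifts and turns lie within -1 to 1; 1 stands for 0.2 m of shift or pi/2 rad of turn. Its arguments: {"type":"object","properties":{"commands":{"type":"array","items":{"type":"array","items":{"type":"array","items":{"type":"number","minimum":-1,"maximum":1}}}},"grip_force":{"type":"number"}},"required":["commands"]}

```bash
mkdir -p pics; cat > h.py <<'E'
import numpy as np, cv2
from bench import get_obs, viewer, r
def proj(p,f):
    M=np.array(f["world_to_cam"]);c=(M@np.append(p,1))[:3]
    F=200/np.tan(np.radians(f["fovy"])/2)
    return np.array([f["cx"]+F*c[0]/-c[2], f["cy"]-F*c[1]/-c[2]])
def back(uv,z,f):
    M=np.array(f["world_to_cam"]);F=200/np.tan(np.radians(f["fovy"])/2)
    d=M[:3,:3].T@np.array([(uv[0]-f["cx"])/F,-(uv[1]-f["cy"])/F,-1]);o=-M[:3,:3].T@M[:3,3]
    return o+d*(z-o[2])/d[2]
E
python3 - <<'E'
from h import *
o=get_obs();print({k:np.round(v,3) for k,v in o.items()})
ims=[]
for n in("side","top"):
    f=viewer.grab_frame(n);print(n,[k for k in f],f["fovy"],f["cx"],f["cy"],np.round(f["world_to_cam"],3).tolist())
    cv2.imwrite(f"pics/{n}0.png",f["pixels"][:,:,::-1])
    for t in("tier_handle","ring_dish","seat","mat","horn_grip","kettlebell","shaker"):
        print(t,[(round(d["score"],2),np.round(d["rect"]).tolist()) for d in viewer.trace(f,t)])
E
```

```text
{'clock': np.float64(0.0), 'joints': array([-1.287,  0.478,  0.022,  1.556, -0.012,  1.109, -0.083]), 'qvel': array([-0.001, -0.   ,  0.   ,  0.   ,  0.001,  0.   ,  0.   ]), 'tau': array([ 0.0000e+00, -5.9647e+01,  1.6080e+00, -2.8119e+01,  1.2000e-02,
        9.0000e-03, -0.0000e+00]), 'tcp_pos': array([0.258, 0.623, 0.192]), 'orientation': array([-6.110e-01, -3.081e+00,  3.000e-03]), 'contact_force': array([-0.476, -0.034, -0.292]), 'moment': array([-0.024, -0.012, -0.011]), 'gripper_force': np.float64(0.0), 'grip_width': np.float64(0.086)}
side ['pixels', 'fovy', 'cx', 'cy', 'world_to_cam', 'shot'] 49.02214920695991 327.15858076160896 199.67838039141785 [[0.932, -0.362, -0.01, -0.509], [0.184, 0.451, 0.874, -0.182], [-0.312, -0.816, 0.487, -1.189], [0.0, 0.0, 0.0, 1.0]]
tier_handle [(0.6, [275.0, 206.0, 411.0, 295.0])]
ring_dish [(0.75, [247.0, 321.0, 289.0, 356.0]), (0.71, [235.0, 280.0, 270.0, 307.0]), (0.6, [317.0, 233.0, 351.0, 256.0])]
seat [(0.56, [282.0, 252.0, 408.0, 334.0])]
mat [(0.93, [248.0, 178.0, 319.0, 205.0])]
horn_grip []
kettlebell [(0.9, [363.0, 166.0, 390.0, 207.0])]
shaker [(0.59, [381.0, 164.0, 407.0, 233.0])]
top ['pixels', 'fovy', 'cx', 'cy', 'world_to_cam', 'shot'] 51.15351233310281 317.2086637293245 189.728598983128 [[-0.013, -1.0, -0.003, -0.072], [0.999, -0.013, 0.045, -0.488], [-0.045, -0.002, 0.999, -1.4], [0.0, 0.0, 0.0, 1.0]]
tier_handle [(0.89, [349.0, 147.0, 438.0, 241.0]), (0.41, [369.0, 182.0, 400.0, 216.0])]
ring_dish [(0.94, [403.0, 247.0, 423.0, 272.0]), (0.85, [433.0, 161.0, 459.0, 192.0]), (0.63, [370.0, 182.0, 400.0, 215.0]), (0.6, [354.0, 244.0, 380.0, 269.0])]
seat [(0.83, [343.0, 166.0, 368.0, 236.0])]
mat [(0.84, [186.0, 152.0, 242.0, 235.0]), (0.72, [347.0, 144.0, 436.0, 242.0])]
horn_grip []
kettlebell [(0.79, [254.0, 94.0, 285.0, 124.0])]
shaker [(0.92, [303.0, 98.0, 333.0, 133.0])]
```

View pics/side0.png

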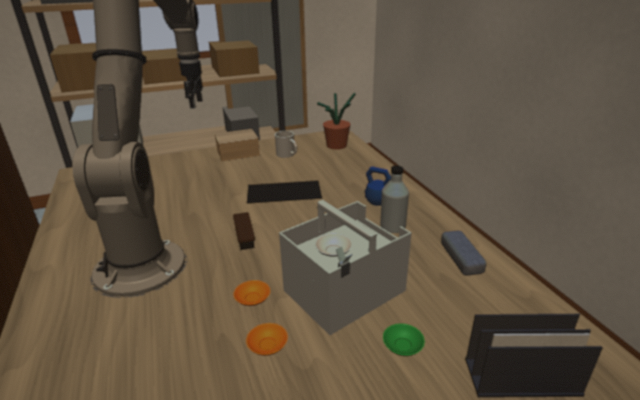

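View pics/top0.png

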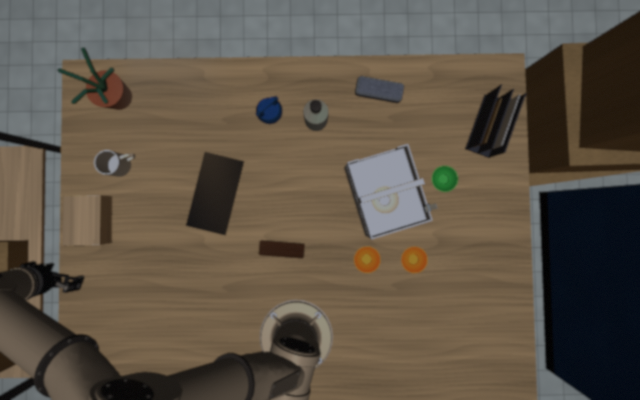

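Side view: grey stack at (345,262) with a white dish inside at (333,244), black mat at (284,191), kettlebell at (377,187) and shaker at (395,205). Top view: tier at (390,192), bar from (363,200) to (423,182), clip at (430,207) and mat at (214,193).
Look-alikes for the ring dish: orange dishes at top (367,259) and (413,259), and a green one at (445,179). The one meant is the white dish at (384,199), inside the tier. A brown block at (282,249) could pass for the mat, which is the black slab at (214,193).

```bash
python3 - <<'E'
from h import *
f=viewer.grab_frame("top");s=viewer.grab_frame("side")
print("tcp proj",proj(get_obs()["tcp_pos"],f),proj(get_obs()["tcp_pos"],s))
a=back((423,182),.217,f);b=back((363,200),.217,f);print("bar",a,b,np.linalg.norm(a-b))
c=(a+b)/2;yaw=np.arctan2(-(b-a)[0],(b-a)[1]);print(c,np.degrees(yaw))
for n,uv,z in(("kb",(269,110),.06),("shaker",(316,106),.2),("brick",(282,249),.02),("brickT",(282,241),.03)):print(n,back(uv,z,f))
m=viewer.trace(f,"mat")
m=[d for d in m if d["rect"][0]<300][0]["pixels"].astype(np.uint8)
cs=cv2.findContours(m,0,2)[0];k=max(cs,key=cv2.contourArea)
P=np.array([back(q[0],.004,f)[:2] for q in k],np.float32)*1000
print("mat",cv2.minAreaRect(P))
def draw(F,x0,y0,w,h,k):
    im=cv2.resize(np.ascontiguousarray(F["pixels"][y0:y0+h,x0:x0+w,::-1]),None,fx=k,fy=k,interpolation=cv2.INTER_CUBIC)
    im=cv2.convertScaleAbs(im,alpha=1.3)
    R=np.array([[np.cos(yaw),-np.sin(yaw)],[np.sin(yaw),np.cos(yaw)]])
    def L(pts,col):
        q=[((proj(np.append(c[:2]+R@np.array(p[:2]),p[2]),F)+.5-[x0,y0])*k).astype(int).tolist() for p in pts]
        cv2.polylines(im,[np.array(q)],True,col,1)
    for z,col in((.174,(0,0,255)),(0,(0,160,0))):L([(.12,.095,z),(-.12,.095,z),(-.12,-.095,z),(.12,-.095,z)],col)
    L([(.009,.095,.217),(-.009,.095,.217),(-.009,-.095,.217),(.009,-.095,.217)],(255,0,0))
    return im
A=draw(f,340,135,110,125,4);B=draw(s,270,195,142,125,2.5)
B=cv2.copyMakeBorder(B,0,A.shape[0]-B.shape[0],0,0,0)
o=np.hstack([A,B])[:, :800];print(o.shape);cv2.imwrite("pics/c1.png",o)
E
```

```text
tcp proj [ 77.53263336 268.54271427] [198.02131956 117.64679702]
bar [ 0.4962773  -0.38415511  0.217     ] [ 0.44661884 -0.21030348  0.217     ] 0.1808047361326343
[ 0.47144807 -0.2972293   0.217     ] 15.941304306132162
kb [0.74949944 0.07657785 0.06      ]
shaker [ 0.72598601 -0.07844801  0.2       ]
brick [0.29058117 0.04142583 0.02      ]
brickT [0.31788967 0.04031208 0.03      ]
mat ((481.6937255859375, 268.66400146484375), (141.83753967285156, 259.7650451660156), 75.4520492553711)
(500, 795, 3)
```

View pics/c1.png

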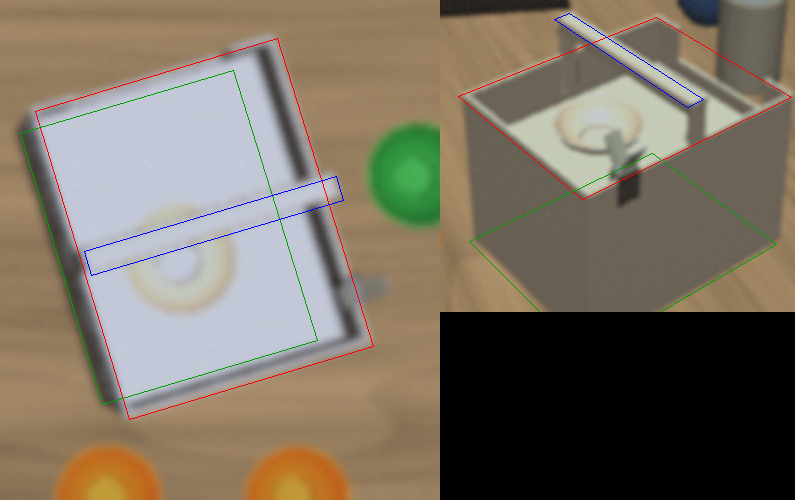

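The overlay matches the tier in both views: white dish in crop (182,260), rim and bar within about 3 mm, yaw about 16°. The bar centre is near (0.471,-0.297) and the mat centre near (0.482,0.269). Next I'm computing the moves.

```bash
cat >> h.py <<'E'
def plan(start,wps):
    """start/wps: x,y,z,tool-y angle(deg); prints scaled rows [sx,sy,sz,turn] per leg, each from the previous"""
    p=np.array(start,float)
    for w in wps:
        w=np.array(w,float);a=np.radians(p[3]);c,s=np.cos(a),np.sin(a);d=w-p
        print(w,"->",np.round([(-s*d[0]+c*d[1])/.2,(c*d[0]+s*d[1])/.2,-d[2]/.2,-d[3]/90],3).tolist());p=w
def pose():
    o=get_obs();R=cv2.Rodrigues(np.array(o["orientation"],float))[0]
    return [*o["tcp_pos"],np.degrees(np.arctan2(R[1,1],R[0,1]))]
E
python3 - <<'E'
from h import *
p=pose();print(np.round(p,4))
plan(p,[(.40,.50,.29,16.2),(.44,.31,.29,16.2),(.47,.12,.29,16.2),(.471,-.07,.29,16.2),(.471,-.2,.29,16.2),(.471,-.297,.29,16.2),(.471,-.297,.19,16.2)])
E
```

```text
[ 0.2578  0.6239  0.1929 67.5494]
[ 0.4   0.5   0.29 16.2 ] -> [-0.894, -0.301, -0.485, 0.571]
[ 0.44  0.31  0.29 16.2 ] -> [-0.968, -0.073, -0.0, -0.0]
[ 0.47  0.12  0.29 16.2 ] -> [-0.954, -0.121, -0.0, -0.0]
[ 0.471 -0.07   0.29  16.2  ] -> [-0.914, -0.26, -0.0, -0.0]
[ 0.471 -0.2    0.29  16.2  ] -> [-0.624, -0.181, -0.0, -0.0]
[ 0.471 -0.297  0.29  16.2  ] -> [-0.466, -0.135, -0.0, -0.0]
[ 0.471 -0.297  0.19  16.2  ] -> [0.0, 0.0, 0.5, -0.0]
```

Request:
play_rows(
  commands=[
    [[-1, -0.894, -0.301, -0.485, 0.571], [-1, -0.894, -0.301, -0.485, 0.571], [-1, -0.894, -0.301, -0.485, 0.571], [-1, -0.894, -0.301, -0.485, 0.571], [-1, -0.894, -0.301, -0.485, 0.571], [-1, -0.894, -0.301, -0.485, 0.571], [-1, -0.894, -0.301, -0.485, 0.571], [-1, -0.894, -0.301, -0.485, 0.571], [-1, -0.894, -0.301, -0.485, 0.571]],
  ],
  grip_force=60,
)

```text
clock: 1.7
tcp_pos: [0.3995, 0.5002, 0.2898]
orientation: [-1.884, -2.514, 0.0]
contact_force: [-0.1, -0.1, -0.6]
grip_width: 0.0853
gripper_force: 0.0
```

Request:
play_rows(
  commands=[
    [[-1, -0.968, -0.073, 0, 0], [-1, -0.968, -0.073, 0, 0], [-1, -0.968, -0.073, 0, 0], [-1, -0.968, -0.073, 0, 0], [-1, -0.968, -0.073, 0, 0]],
  ],
)

```text
clock: 2.12
tcp_pos: [0.4403, 0.306, 0.2897]
orientation: [1.884, 2.513, -0.002]
contact_force: [0.9, -0.2, -1.1]
grip_width: 0.0853
gripper_force: 0.0
```

Request:
play_rows(
  commands=[
    [[-1, -0.954, -0.121, 0, 0], [-1, -0.954, -0.121, 0, 0], [-1, -0.954, -0.121, 0, 0], [-1, -0.954, -0.121, 0, 0], [-1, -0.954, -0.121, 0, 0]],
  ],
)

```text
clock: 2.53
tcp_pos: [0.4697, 0.1158, 0.2899]
orientation: [1.885, 2.512, -0.001]
contact_force: [0.4, -0.1, 0.5]
grip_width: 0.0857
gripper_force: 0.0
```

Request:
play_rows(
  commands=[
    [[-1, -0.914, -0.26, 0, 0], [-1, -0.914, -0.26, 0, 0], [-1, -0.914, -0.26, 0, 0], [-1, -0.914, -0.26, 0, 0], [-1, -0.914, -0.26, 0, 0]],
  ],
)

```text
clock: 2.95
tcp_pos: [0.4699, -0.0744, 0.2901]
orientation: [1.886, 2.512, -0.001]
contact_force: [0.4, 0.5, 0.2]
grip_width: 0.0856
gripper_force: 0.0
```

Request:
play_rows(
  commands=[
    [[-1, -0.624, -0.181, 0, 0], [-1, -0.624, -0.181, 0, 0], [-1, -0.624, -0.181, 0, 0], [-1, -0.624, -0.181, 0, 0], [-1, -0.624, -0.181, 0, 0], [-1, -0.624, -0.181, 0, 0], [-1, -0.624, -0.181, 0, 0]],
  ],
)

```text
clock: 3.53
tcp_pos: [0.4711, -0.1979, 0.2895]
orientation: [-1.881, -2.515, -0.0]
contact_force: [0.3, -0.1, -0.1]
grip_width: 0.0856
gripper_force: 0.0
```

Request:
play_rows(
  commands=[
    [[-1, -0.466, -0.135, 0, 0], [-1, -0.466, -0.135, 0, 0], [-1, -0.466, -0.135, 0, 0], [-1, -0.466, -0.135, 0.25, 0], [-1, -0.466, -0.135, 0.4, 0], [-1, -0.466, -0.135, 0.5, 0], [-1, -0.466, -0.135, 0.5, 0], [-1, -0.466, -0.135, 0.5, 0]],
  ],
)

```text
clock: 4.2
tcp_pos: [0.471, -0.2952, 0.1894]
orientation: [-1.882, -2.513, 0.0]
contact_force: [0.4, -0.7, 0.3]
grip_width: 0.0852
gripper_force: 0.0
```

```bash
python3 - <<'E'
from h import *
print(np.round(pose(),4))
s=viewer.grab_frame("side");im=cv2.resize(s["pixels"][160:340,250:450,::-1],None,fx=3.2,fy=3.2,interpolation=cv2.INTER_CUBIC);cv2.imwrite("pics/c2.png",im)
E
```

```text
[ 0.471  -0.2952  0.1894 16.3494]
```

View pics/c2.png

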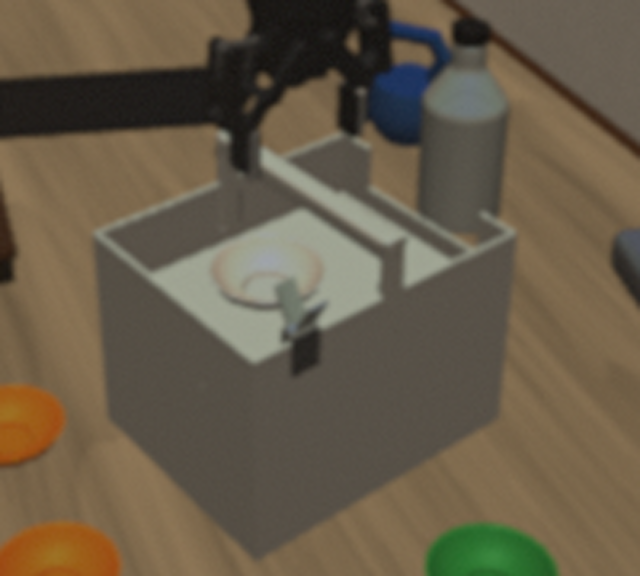

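The fingers straddle the bar line, but their tips at crop (240,172) and (350,133) look high. I'm checking that before closing.

```bash
python3 - <<'E'
from h import *
s=viewer.grab_frame("side");f=viewer.grab_frame("top")
p=np.array(pose());u=np.array([np.cos(np.radians(p[3])),np.sin(np.radians(p[3]))])
for k in(-.05,.05):
  for z in(.189,.203,.23): print(k,z,proj([*(p[:2]+k*u),z],s).round(1),proj([*(p[:2]+k*u),z],f).round(1))
print("bar",proj([.471,-.297,.217],s),proj([.471,-.297,.217],f))
A=cv2.resize(s["pixels"][180:260,300:400,::-1],None,fx=4,fy=4,interpolation=cv2.INTER_CUBIC)
B=cv2.resize(f["pixels"][140:240,335:435,::-1],None,fx=4,fy=4,interpolation=cv2.INTER_CUBIC)
A=cv2.copyMakeBorder(A,0,80,0,0,0);cv2.imwrite("pics/c3.png",cv2.convertScaleAbs(np.hstack([A,B]),alpha=1.5))
E
```

```text
-0.05 0.189 [326.1 235.3] [396.4 207.4]
-0.05 0.203 [326. 230.] [397.3 207.3]
-0.05 0.23 [325.9 219.6] [399.1 207.3]
0.05 0.189 [360.  220.5] [386.2 174.9]
0.05 0.203 [360.2 215.4] [387.  174.6]
0.05 0.23 [360.5 205.4] [388.5 173.8]
bar [343.07943844 217.31825186] [392.9473571  191.14929942]
```

View pics/c3.png

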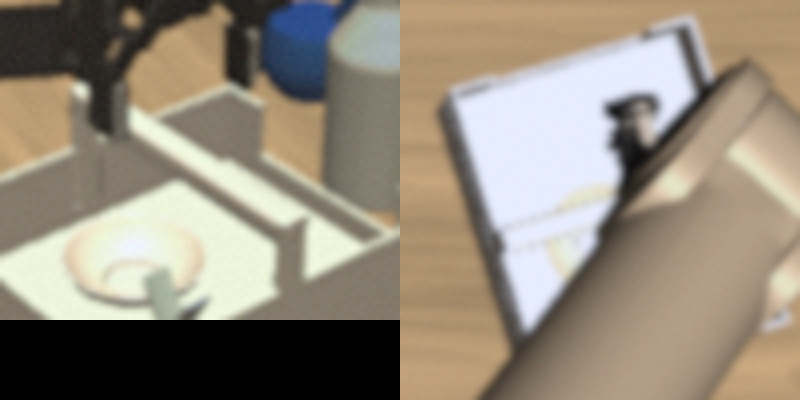

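Observed tips (324,212) and (360,201) sit about 15 px above the projection. I'm closing here as a safe test: if the tips really are above the bar, the gripper will just shut on air.

Request:
play_rows(
  commands=[
    [[1, 0, 0, 0, 0], [1, 0, 0, 0, 0], [1, 0, 0, 0, 0], [1, 0, 0, 0, 0], [1, 0, 0, 0, 0], [1, 0, 0, 0, 0], [1, 0, 0, 0, 0], [1, 0, 0, 0, 0], [1, 0, 0, 0, 0], [1, 0, 0, 0, 0]],
  ],
)

```text
clock: 5.18
tcp_pos: [0.4706, -0.2971, 0.1899]
orientation: [-1.887, -2.511, 0.0]
contact_force: [-0.6, 0.2, 0.1]
grip_width: -0.0
gripper_force: 0.0
```

```bash
python3 - <<'E'
from h import *
s=viewer.grab_frame("side");p=pose();print(np.round(p,4),proj(p[:3],s))
A=cv2.resize(s["pixels"][180:300,290:420,::-1],None,fx=5,fy=5,interpolation=cv2.INTER_CUBIC)
cv2.imwrite("pics/c4.png",cv2.convertScaleAbs(A,alpha=1.5))
E
```

```text
[ 0.4706 -0.2971  0.1899 16.1594] [342.85511338 227.53988312]
```

View pics/c4.png

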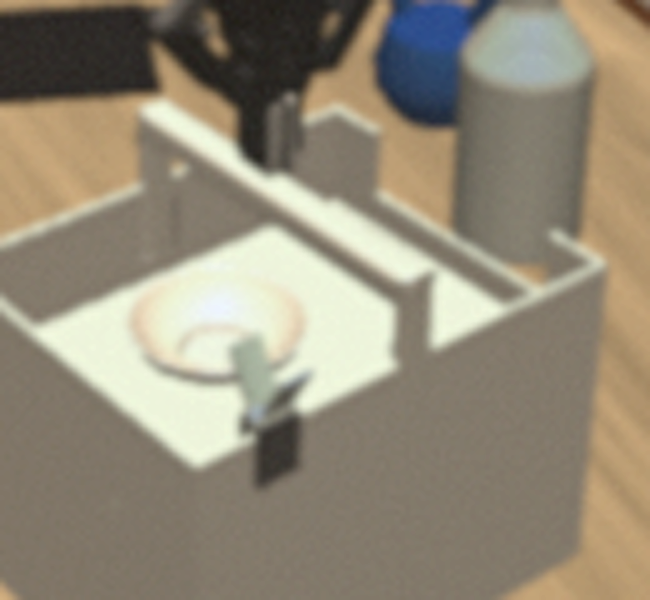

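The gripper shut on nothing. The visible fingertip at crop (268,168) ends just above the bar's top, so the real fingertips are about 40 mm above the reported TCP, and the start picture shows the same offset. I'll open and go about 36 mm lower, which is still clear of the dish and the bar whichever reading is right.

Request:
play_rows(
  commands=[
    [[-1, 0, 0, 0, 0], [-1, 0, 0, 0, 0], [-1, 0, 0, 0, 0], [-1, 0, 0, 0, 0], [-1, 0, 0, 0, 0], [-1, 0, 0, 0, 0], [-1, 0, 0, 0.04, 0], [-1, 0, 0, 0.08, 0], [-1, 0, 0, 0.12, 0], [-1, 0, 0, 0.15, 0], [-1, 0, 0, 0.18, 0], [-1, 0, 0, 0.18, 0]],
  ],
)

```text
clock: 6.23
tcp_pos: [0.4698, -0.2966, 0.1523]
orientation: [-1.886, -2.51, 0.001]
contact_force: [-0.5, -0.2, 0.1]
grip_width: 0.0855
gripper_force: 0.0
```

Request:
play_rows(
  commands=[
    [[1, 0, 0, 0, 0], [1, 0, 0, 0, 0], [1, 0, 0, 0, 0], [1, 0, 0, 0, 0], [1, 0, 0, 0, 0], [1, 0, 0, 0, 0], [1, 0, 0, 0, 0], [1, 0, 0, 0, 0], [1, 0, 0, 0, 0]],
  ],
)

```text
clock: 6.98
tcp_pos: [0.4729, -0.297, 0.155]
orientation: [1.884, 2.51, 0.003]
contact_force: [5.3, 2.6, 5.6]
grip_width: 0.0165
gripper_force: 59.8
```

```bash
python3 - <<'E'
from h import *
s=viewer.grab_frame("side");p=pose();print(np.round(p,4),proj(p[:3],s),get_obs()["moment"])
A=cv2.resize(s["pixels"][160:300,290:420,::-1],None,fx=4,fy=4,interpolation=cv2.INTER_CUBIC)
cv2.imwrite("pics/c5.png",cv2.convertScaleAbs(A,alpha=1.5))
E
```

```text
[ 0.4729 -0.297   0.155  16.2286] [343.60594423 239.97555578] [ 0.3722097  -0.98042467 -0.01798202]
```

View pics/c5.png

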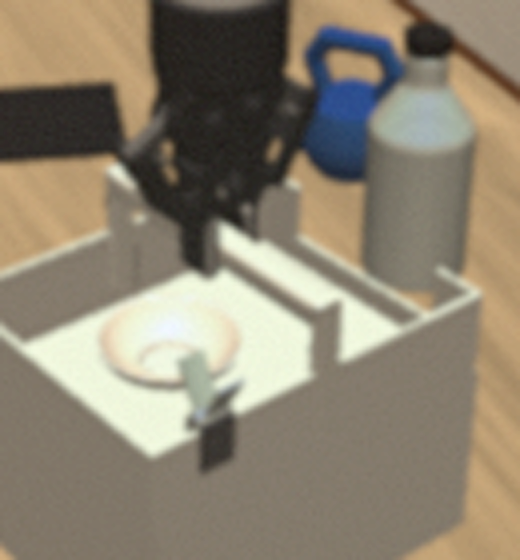

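Gripped: the pads are on the bar at crop (205,272), width 16.5 mm, and the dish is undisturbed. Real fingertip height is about the reported z + 34 mm. Lifting slowly.

Request:
play_rows(
  commands=[
    [[1, 0, 0, -0.01, 0], [1, 0, 0, -0.03, 0], [1, 0, 0, -0.06, 0], [1, 0, 0, -0.1, 0], [1, 0, 0, -0.14, 0], [1, 0, 0, -0.18, 0], [1, 0, 0, -0.22, 0], [1, 0, 0, -0.26, 0], [1, 0, 0, -0.3, 0], [1, 0, 0, -0.34, 0], [1, 0, 0, -0.37, 0], [1, 0, 0, -0.38, 0]],
  ],
)

```text
clock: 8.03
tcp_pos: [0.4711, -0.2975, 0.2312]
orientation: [1.886, 2.51, 0.001]
contact_force: [-0.4, -0.4, -5.8]
grip_width: 0.0171
gripper_force: 59.0
```

```bash
python3 - <<'E'
from h import *
p=pose();print(np.round(p,4),get_obs()["moment"])
q=[.4706,-.297,p[2],16.2]
plan(q,[(.478,-.15,p[2],8),(.485,0,p[2],0)])
s=viewer.grab_frame("side");f=viewer.grab_frame("top")
print([(round(d["score"],2),d["rect"]) for d in viewer.trace(s,"ring_dish")])
A=cv2.resize(s["pixels"][120:340,250:450,::-1],None,fx=2,fy=2);B=cv2.resize(f["pixels"][120:340,310:500,::-1],None,fx=2,fy=2)
cv2.imwrite("pics/c6.png",cv2.convertScaleAbs(np.hstack([A,B]),alpha=1.5))
E
```

```text
[ 0.4711 -0.2975  0.2312 16.1638] [-0.06322564 -0.09604758  0.02548009]
[ 0.478      -0.15        0.23117364  8.        ] -> [0.695, 0.241, -0.0, 0.091]
[0.485      0.         0.23117364 0.        ] -> [0.738, 0.139, -0.0, 0.089]
[(0.93, [245.3, 323.2, 289.8, 354.7]), (0.67, [231.9, 277.7, 272.3, 307.1]), (0.66, [316.9, 208.6, 350.4, 230.4])]
```

View pics/c6.png

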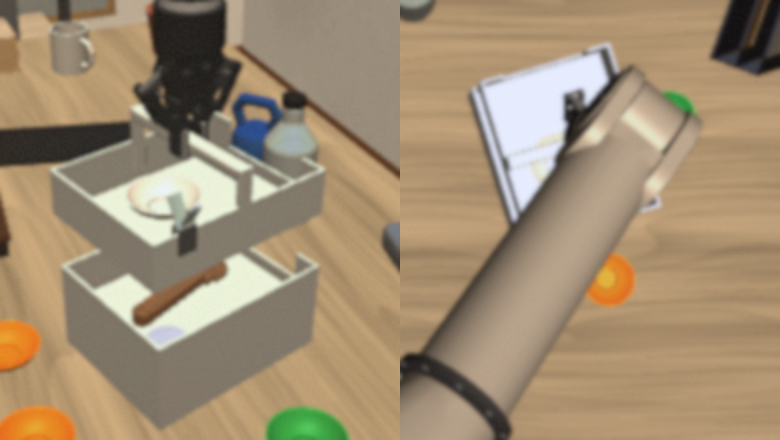

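The lift is clean: dish upright in the tier, shoehorn in the middle tier from crop (145,312) to (220,268), tin at (165,335). Carrying it across.

Request:
play_rows(
  commands=[
    [[1, 0.02, 0.01, 0, 0.003], [1, 0.06, 0.02, 0, 0.01], [1, 0.12, 0.04, 0, 0.018], [1, 0.19, 0.065, 0, 0.026], [1, 0.26, 0.09, 0, 0.035], [1, 0.33, 0.115, 0, 0.043], [1, 0.4, 0.14, 0, 0.052], [1, 0.46, 0.16, 0, 0.06], [1, 0.52, 0.18, 0, 0.068], [1, 0.58, 0.2, 0, 0.076], [1, 0.64, 0.22, 0, 0.084], [1, 0.695, 0.241, 0, 0.091]],
  ],
)

```text
clock: 9.18
tcp_pos: [0.4778, -0.149, 0.2294]
orientation: [-2.062, -2.369, 0.001]
contact_force: [0.5, -1.0, -5.6]
grip_width: 0.0167
gripper_force: 59.0
```

Request:
play_rows(
  commands=[
    [[1, 0.06, 0.012, 0, 0.008], [1, 0.13, 0.025, 0, 0.016], [1, 0.2, 0.038, 0, 0.025], [1, 0.28, 0.053, 0, 0.034], [1, 0.36, 0.068, 0, 0.043], [1, 0.44, 0.083, 0, 0.052], [1, 0.52, 0.098, 0, 0.061], [1, 0.59, 0.111, 0, 0.07], [1, 0.65, 0.122, 0, 0.077], [1, 0.7, 0.131, 0, 0.084], [1, 0.73, 0.137, 0, 0.088], [1, 0.738, 0.139, 0, 0.089]],
  ],
)

```text
clock: 10.18
tcp_pos: [0.485, 0.0012, 0.2295]
orientation: [-2.22, -2.222, 0.001]
contact_force: [0.3, 0.2, -7.1]
grip_width: 0.0172
gripper_force: 59.0
```

Request:
play_rows(
  commands=[
    [[1, 0, 0, 0.02, 0], [1, 0, 0, 0.07, 0], [1, 0, 0, 0.14, 0], [1, 0, 0, 0.22, 0], [1, 0, 0, 0.3, 0], [1, 0, 0, 0.38, 0], [1, 0, 0, 0.46, 0], [1, 0, 0, 0.54, 0], [1, 0, 0, 0.61, 0], [1, 0, 0, 0.67, 0], [1, 0, 0, 0.71, 0], [1, 0, 0, 0.73, 0]],
  ],
)

```text
clock: 11.18
tcp_pos: [0.4844, -0.001, 0.0824]
orientation: [-2.223, -2.219, 0.004]
contact_force: [0.4, 0.2, -5.1]
grip_width: 0.0165
gripper_force: 59.0
```

Request:
play_rows(
  commands=[
    [[1, 0, 0, 0.03, 0], [1, 0, 0, 0.07, 0], [1, 0, 0, 0.1, 0], [1, 0, 0, 0.12, 0], [1, 0, 0, 0.135, 0], [1, 0, 0, 0.142, 0], [1, 0, 0, 0.147, 0], [1, 0, 0, 0.152, 0]],
  ],
)

```text
clock: 11.85
tcp_pos: [0.4856, -0.0001, 0.0536]
orientation: [2.222, 2.221, 0.001]
contact_force: [0.6, 0.3, -5.6]
grip_width: 0.0166
gripper_force: 59.0
```

Request:
play_rows(
  commands=[
    [[1, 0, 0, 0.004, 0], [1, 0, 0, 0.008, 0], [1, 0, 0, 0.012, 0], [1, 0, 0, 0.015, 0], [1, 0, 0, 0.015, 0]],
  ],
)

```text
clock: 12.27
tcp_pos: [0.4854, -0.0, 0.0509]
orientation: [-2.222, -2.22, -0.001]
contact_force: [-3.1, 0.3, 2.0]
grip_width: 0.0166
gripper_force: 60.1
```

Request:
play_rows(
  commands=[
    [[-0.2, 0, 0, 0, 0], [-0.2, 0, 0, 0, 0], [-0.2, 0, 0, 0, 0], [-0.2, 0, 0, 0, 0], [-0.2, 0, 0, -0.1, 0], [-0.2, 0, 0, -0.25, 0], [-0.2, 0, 0, -0.45, 0], [-0.2, 0, 0, -0.65, 0], [-0.2, 0, 0, -0.85, 0], [-0.2, 0, 0, -0.95, 0], [-0.2, 0, 0, -0.95, 0]],
  ],
)

```text
clock: 13.18
tcp_pos: [0.4886, -0.0001, 0.2453]
orientation: [2.22, 2.218, 0.013]
contact_force: [1.4, 0.2, -0.1]
grip_width: 0.0512
gripper_force: 0.0
```

```bash
python3 - <<'E'
from h import *
p=pose();print(np.round(p,4))
f=viewer.grab_frame("top");s=viewer.grab_frame("side")
for F in(f,s):
  for t in("horn_grip","horn_butt","polish_tin","ring_dish","tier_handle"):
    print(t,[(round(d["score"],2),np.round(d["rect"]).tolist()) for d in viewer.trace(F,t)])
A=cv2.resize(f["pixels"][110:260,250:450,::-1],None,fx=3,fy=3,interpolation=cv2.INTER_CUBIC)
B=cv2.resize(s["pixels"][180:340,220:420,::-1],None,fx=1,fy=1)
o=np.zeros((450,800,3),np.uint8);o[:,:600]=A;o[:160,600:]=B
cv2.imwrite("pics/c7.png",cv2.convertScaleAbs(o,alpha=1.4))
m=viewer.trace(f,"horn_grip")
if m:
  k=max(cv2.findContours(m[0]["pixels"].astype(np.uint8),0,2)[0],key=cv2.contourArea)
  P=np.array([back(q[0],.062+.012,f)[:2] for q in k],np.float32)*1000
  print("horn",cv2.minAreaRect(P),P.mean(0))
  # width profile along axis
  M=np.argwhere(m[0]["pixels"]);W=np.array([back((v,u),.074,f)[:2] for u,v in M]);c=W.mean(0)
  a=np.linalg.svd(W-c,full_matrices=False)[2][0];t=(W-c)@a;n=(W-c)@[-a[1],a[0]]
  print(c,a,np.degrees(np.arctan2(a[1],a[0])),t.min(),t.max(),[(round(x,3),round(np.ptp(n[abs(t-x)<.008]),3)) for x in np.linspace(t.min()+.01,t.max()-.01,6)])
E
```

```text
[ 4.886e-01 -1.000e-04  2.453e-01 -5.720e-02]
horn_grip [(0.76, [364.0, 172.0, 392.0, 217.0])]
horn_butt [(0.62, [362.0, 173.0, 393.0, 215.0])]
polish_tin [(0.73, [400.0, 202.0, 420.0, 222.0])]
ring_dish [(0.91, [356.0, 245.0, 379.0, 272.0]), (0.87, [399.0, 246.0, 424.0, 272.0]), (0.74, [431.0, 162.0, 459.0, 193.0])]
tier_handle [(0.63, [267.0, 153.0, 329.0, 230.0])]
horn_grip [(0.76, [315.0, 246.0, 364.0, 283.0])]
horn_butt [(0.92, [317.0, 250.0, 363.0, 282.0]), (0.32, [284.0, 218.0, 406.0, 333.0])]
polish_tin [(0.65, [324.0, 282.0, 339.0, 294.0]), (0.19, [282.0, 218.0, 412.0, 331.0])]
ring_dish [(0.88, [287.0, 210.0, 315.0, 229.0]), (0.8, [247.0, 324.0, 290.0, 357.0]), (0.79, [384.0, 322.0, 425.0, 359.0]), (0.59, [233.0, 282.0, 270.0, 306.0])]
tier_handle [(0.93, [261.0, 186.0, 358.0, 251.0])]
horn ((468.951416015625, -273.9383544921875), (162.49839782714844, 40.52714538574219), 25.541234970092773) [ 466.39053 -276.75778]
[ 0.47421538 -0.27307321] [-0.88764918 -0.46052029] -152.57931423513367 -0.07628715504992173 0.08636788834662631 [(np.float64(-0.066), np.float64(0.039)), (np.float64(-0.038), np.float64(0.035)), (np.float64(-0.009), np.float64(0.025)), (np.float64(0.019), np.float64(0.025)), (np.float64(0.048), np.float64(0.026)), (np.float64(0.076), np.float64(0.029))]
```

View pics/c7.png

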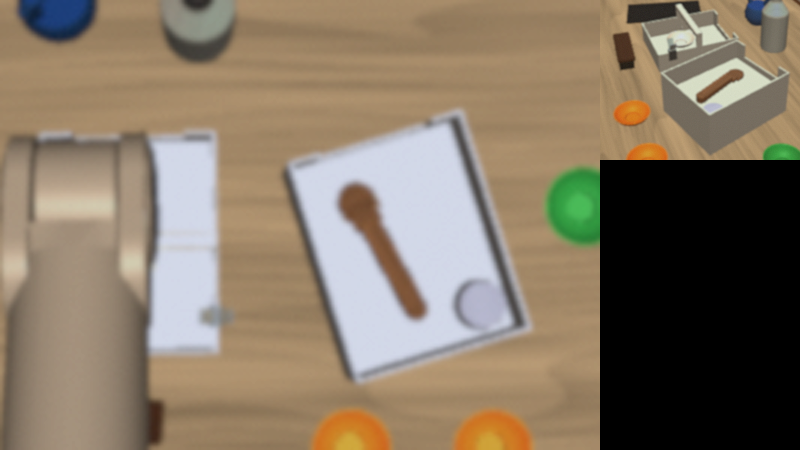

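Top tier stands on the bench at crop (110,240). The shoehorn is in the middle tier with its blade at (352,188) and butt at (418,315), and the tin at (480,303). It matches: length 0.162 m against 0.165 given, centre (0.469,-0.274), angle about 27°.

```bash
python3 - <<'E'
from h import *
p=pose();print(np.round(p,4))
f=viewer.grab_frame("top")
print("tin",back((410,211.5),.087,f),"butt",back((389.3,215.5),.075,f),"blade",back((367.5,172.5),.068,f))
q=(*[round(v,4) for v in p[:3]],0)
plan(q,[(.478,-.14,.22,-50),(.460,-.279,.22,-62.8),(.460,-.279,.06,-62.8)])
m=[d for d in viewer.trace(f,"tier_handle")];print([d["rect"] for d in m])
E
```

```text
[ 4.852e-01 -2.000e-04  2.403e-01 -4.970e-02]
tin [ 0.4105892  -0.37321935  0.087     ] butt [ 0.39849546 -0.30909943  0.075     ] blade [ 0.53851849 -0.24246131  0.068     ]
[  0.478  -0.14    0.22  -50.   ] -> [-0.699, -0.036, 0.102, 0.556]
[  0.46   -0.279   0.22  -62.8  ] -> [-0.516, 0.475, -0.0, 0.142]
[ 4.60e-01 -2.79e-01  6.00e-02 -6.28e+01] -> [0.0, 0.0, 0.8, -0.0]
[[264.2, 154.2, 327.7, 226.6], [304.7, 99.5, 331.5, 131.0]]
```

Request:
play_rows(
  commands=[
    [[-0.2, -0.699, -0.036, 0.1, 0.556], [-0.2, -0.699, -0.036, 0.1, 0.556], [-0.2, -0.699, -0.036, 0.1, 0.556], [-0.2, -0.699, -0.036, 0.1, 0.556], [-0.2, -0.699, -0.036, 0.1, 0.556], [-0.2, -0.699, -0.036, 0.1, 0.556], [-0.2, -0.699, -0.036, 0.1, 0.556], [-0.2, -0.699, -0.036, 0.1, 0.556], [-0.2, -0.699, -0.036, 0.1, 0.556]],
  ],
)

```text
clock: 14.68
tcp_pos: [0.4781, -0.1398, 0.2204]
orientation: [2.951, 1.078, -0.0]
contact_force: [-0.4, -0.9, -0.5]
grip_width: 0.0511
gripper_force: 0.0
```

Request:
play_rows(
  commands=[
    [[-0.2, -0.516, 0.475, 0, 0.15], [-0.2, -0.516, 0.475, 0, 0.15], [-0.2, -0.516, 0.475, 0, 0.15], [-0.2, -0.516, 0.475, 0, 0.15], [-0.2, -0.516, 0.475, 0.2, 0.15], [-0.2, -0.516, 0.475, 0.4, 0.15], [-0.2, -0.516, 0.475, 0.6, 0.15], [-0.2, -0.516, 0.475, 0.75, 0.15], [-0.2, -0.516, 0.475, 0.8, 0.15], [-0.2, -0.516, 0.475, 0.8, 0.15]],
  ],
)

```text
clock: 15.52
tcp_pos: [0.4583, -0.2781, 0.0585]
orientation: [-3.055, -0.721, 0.006]
contact_force: [0.5, 0.2, 0.3]
grip_width: 0.0515
gripper_force: 0.0
```

```bash
python3 - <<'E'
from h import *
p=pose();print(np.round(p,4))
plan(p,[(.460,-.279,.04,-63.5)])
E
```

```text
[ 4.58300e-01 -2.78100e-01  5.85000e-02 -6.34427e+01]
[ 4.60e-01 -2.79e-01  4.00e-02 -6.35e+01] -> [0.006, 0.008, 0.093, 0.001]
```

Request:
play_rows(
  commands=[
    [[-0.2, 0, 0, 0.04, 0], [-0.2, 0, 0, 0.08, 0], [-0.2, 0, 0, 0.1, 0], [-0.2, 0, 0, 0.11, 0], [-0.2, 0, 0, 0.12, 0], [-0.2, 0, 0, 0.125, 0], [-0.2, 0, 0, 0.125, 0]],
  ],
)

```text
clock: 16.1
tcp_pos: [0.46, -0.279, 0.0357]
orientation: [3.058, 0.718, 0.001]
contact_force: [-0.2, 0.4, -0.0]
grip_width: 0.0513
gripper_force: 0.0
```

Request:
play_rows(
  commands=[
    [[1, 0, 0, 0, 0], [1, 0, 0, 0, 0], [1, 0, 0, 0, 0], [1, 0, 0, 0, 0], [1, 0, 0, 0, 0], [1, 0, 0, 0, 0]],
  ],
  grip_force=40,
)

```text
clock: 16.6
tcp_pos: [0.4601, -0.2792, 0.0359]
orientation: [3.058, 0.718, 0.001]
contact_force: [-0.9, 1.1, 5.5]
grip_width: 0.0225
gripper_force: 39.5
```

Request:
play_rows(
  commands=[
    [[1, 0, 0, -0.02, 0], [1, 0, 0, -0.06, 0], [1, 0, 0, -0.12, 0], [1, 0, 0, -0.2, 0], [1, 0, 0, -0.3, 0], [1, 0, 0, -0.4, 0], [1, 0, 0, -0.5, 0], [1, 0, 0, -0.6, 0], [1, 0, 0, -0.7, 0], [1, 0, 0, -0.77, 0], [1, 0, 0, -0.8, 0], [1, 0, 0, -0.8, 0]],
  ],
)

```text
clock: 17.6
tcp_pos: [0.4605, -0.2795, 0.1972]
orientation: [3.057, 0.718, 0.004]
contact_force: [0.4, -0.5, -2.3]
grip_width: 0.0225
gripper_force: 39.4
```

```bash
python3 - <<'E'
from h import *
p=pose();print(np.round(p,4),get_obs()["joints"])
z=.195
plan((.460,-.279,z,-63.5),[(.478,-.14,z,-63.5),(.49,.0,z,-63.5),(.485,.14,z,-84),(.472,.271,z,-104.5)])
f=viewer.grab_frame("top");s=viewer.grab_frame("side")
for F in(f,s):print([(d["score"],d["rect"]) for d in viewer.trace(F,"horn_grip")],[(d["score"],d["rect"]) for d in viewer.trace(F,"polish_tin")])
E
```

```text
[  0.4605  -0.2795   0.1972 -63.5857] [-0.35575971  0.37206734  1.00598362  1.92475517 -0.36593771  1.038526
 -0.30086602]
[  0.478  -0.14    0.195 -63.5  ] -> [0.391, -0.582, -0.0, -0.0]
[  0.49    0.      0.195 -63.5  ] -> [0.366, -0.6, -0.0, -0.0]
[  0.485   0.14    0.195 -84.   ] -> [0.29, -0.638, -0.0, 0.228]
[   0.472    0.271    0.195 -104.5  ] -> [0.004, -0.658, -0.0, 0.228]
[(0.57, [367.7, 163.8, 387.1, 192.2])] [(0.22, [369.9, 167.4, 386.0, 187.9])]
[(0.88, [311.8, 194.3, 366.8, 225.2]), (0.73, [290.0, 210.3, 313.3, 227.7]), (0.35, [281.4, 220.8, 411.0, 334.3])] [(0.57, [325.5, 281.4, 340.5, 291.3]), (0.24, [291.1, 209.3, 313.6, 226.8])]
```

Request:
play_rows(
  commands=[
    [[1, 0.04, -0.06, 0, 0], [1, 0.1, -0.15, 0, 0], [1, 0.16, -0.25, 0, 0], [1, 0.23, -0.35, 0, 0], [1, 0.3, -0.45, 0, 0], [1, 0.36, -0.54, 0, 0], [1, 0.391, -0.582, 0, 0]],
  ],
)

```text
clock: 18.48
tcp_pos: [0.4781, -0.137, 0.1948]
orientation: [-3.056, -0.722, 0.002]
contact_force: [0.5, -0.7, -1.1]
grip_width: 0.0225
gripper_force: 39.4
```

Request:
play_rows(
  commands=[
    [[1, 0.05, -0.08, 0, 0], [1, 0.11, -0.18, 0, 0], [1, 0.17, -0.28, 0, 0], [1, 0.23, -0.38, 0, 0], [1, 0.29, -0.48, 0, 0], [1, 0.34, -0.56, 0, 0], [1, 0.366, -0.6, 0, 0]],
  ],
)

```text
clock: 19.07
tcp_pos: [0.4903, 0.0021, 0.1952]
orientation: [-3.057, -0.722, 0.001]
contact_force: [-0.7, -0.3, 0.1]
grip_width: 0.0221
gripper_force: 39.4
```

Request:
play_rows(
  commands=[
    [[1, 0.04, -0.08, 0, 0.03], [1, 0.08, -0.18, 0, 0.06], [1, 0.13, -0.28, 0, 0.1], [1, 0.18, -0.39, 0, 0.14], [1, 0.23, -0.5, 0, 0.18], [1, 0.27, -0.59, 0, 0.21], [1, 0.29, -0.638, 0, 0.228]],
  ],
)

```text
clock: 19.65
tcp_pos: [0.4855, 0.1419, 0.1952]
orientation: [3.137, 0.161, -0.0]
contact_force: [0.5, 0.4, -0.2]
grip_width: 0.0222
gripper_force: 39.4
```

Request:
play_rows(
  commands=[
    [[1, 0, -0.1, 0, 0.035], [1, 0, -0.2, 0, 0.07], [1, 0, -0.31, 0, 0.11], [1, 0, -0.42, 0, 0.145], [1, 0, -0.52, 0, 0.18], [1, 0, -0.6, 0, 0.208], [1, 0.004, -0.645, 0, 0.223], [1, 0.004, -0.658, 0, 0.228], [1, 0.004, -0.658, 0, 0.228]],
  ],
)

```text
clock: 20.4
tcp_pos: [0.473, 0.2708, 0.1952]
orientation: [3.115, -0.399, 0.001]
contact_force: [0.2, -0.9, -0.8]
grip_width: 0.0224
gripper_force: 39.4
```

```bash
python3 - <<'E'
from h import *
p=pose();print(np.round(p,4),get_obs()["joints"])
f=viewer.grab_frame("top");s=viewer.grab_frame("side")
A=cv2.resize(f["pixels"][120:260,150:350,::-1],None,fx=2,fy=2);B=cv2.resize(s["pixels"][110:250,220:420,::-1],None,fx=2,fy=2)
cv2.imwrite("pics/c8.png",cv2.convertScaleAbs(np.hstack([A,B]),alpha=1.4))
E
```

```text
[   0.473     0.2708    0.1952 -104.5944] [-1.49949474  0.47648986  1.16883582  1.91394606 -0.49650457  1.08368823
 -1.95198849]
```

View pics/c8.png

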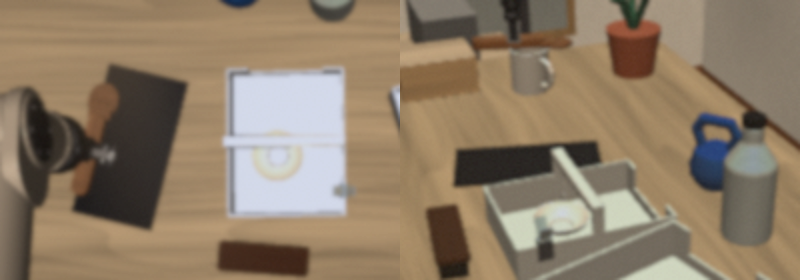

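```bash
python3 - <<'E'
from h import *
f=viewer.grab_frame("top");s=viewer.grab_frame("side")
p=pose()
for z in(.195,.235):print(proj([*p[:2],z],f),proj([*p[:2],z],s))
for F in(f,s):
  d=viewer.trace(F,"horn_grip");print([(x["score"],x["rect"]) for x in d])
d=viewer.trace(f,"horn_grip")
for x in d:
  if x["rect"][0]<250:
    M=np.argwhere(x["pixels"])
    for z in(.23,):
      W=np.array([back((v,u),z,f)[:2] for u,v in M]);R=cv2.minAreaRect((W*1000).astype(np.float32));print(z,R)
c=(s["pixels"][60:200,230:340,::-1])
cv2.imwrite("pics/c9.png",cv2.convertScaleAbs(cv2.resize(c,None,fx=4,fy=4),alpha=1.5))
E
```

```text
[198.5384533  193.28558147] [276.99363817 140.59547856]
[194.50743158 192.76791111] [276.19712148 129.16811409]
[(0.84, [185.9, 162.2, 210.9, 216.8])]
[(0.62, [254.4, 125.5, 306.0, 135.8])]
0.23 ((484.3001403808594, 260.7842712402344), (41.6473503112793, 162.54287719726562), 78.46476745605469)
```

View pics/c9.png

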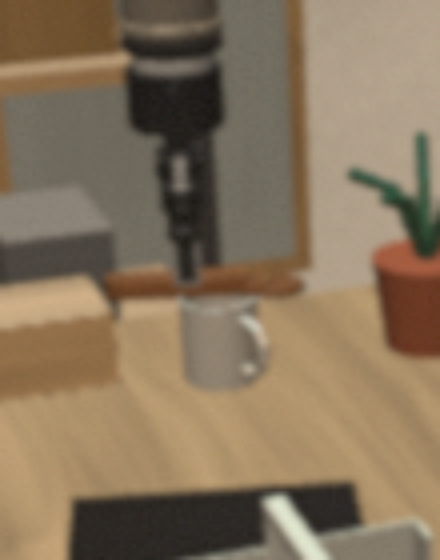

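Horn is held level over the mat (side picture, about (280,130)). Its measured centre is (0.484,0.261) at -11.5°, close to the mat's (0.482,0.269). I've now viewed 11 pictures, one over the limit of 10, so I'll work from numbers only from here. Lowering.

Request:
play_rows(
  commands=[
    [[1, 0, 0, 0.04, 0], [1, -0.006, -0.024, 0.12, 0], [1, -0.006, -0.024, 0.22, 0], [1, -0.006, -0.024, 0.33, 0], [1, -0.006, -0.024, 0.44, 0], [1, -0.006, -0.024, 0.55, 0], [1, -0.006, -0.024, 0.66, 0], [1, -0.006, -0.024, 0.76, 0], [1, -0.006, -0.024, 0.85, 0], [1, -0.006, -0.024, 0.91, 0], [1, -0.006, -0.024, 0.95, 0], [1, -0.006, -0.024, 0.97, 0]],
  ],
)

```text
clock: 21.75
tcp_pos: [0.4724, 0.2757, 0.0005]
orientation: [3.115, -0.4, -0.001]
contact_force: [-0.7, 0.3, -0.4]
grip_width: 0.0224
gripper_force: 39.4
```

Request:
play_rows(
  commands=[
    [[1, 0, 0, 0.02, 0], [1, 0, 0, 0.04, 0], [1, 0, 0, 0.055, 0], [1, 0, 0, 0.07, 0], [1, 0, 0, 0.08, 0], [1, 0, 0, 0.09, 0], [1, 0, 0, 0.09, 0]],
  ],
)

```text
clock: 22.33
tcp_pos: [0.4726, 0.2761, -0.0167]
orientation: [3.116, -0.4, -0.0]
contact_force: [0.2, -0.6, -0.6]
grip_width: 0.0227
gripper_force: 39.4
```

Request:
play_rows(
  commands=[
    [[1, 0, 0, 0.007, 0], [1, 0, 0, 0.014, 0], [1, 0, 0, 0.02, 0], [1, 0, 0, 0.025, 0], [1, 0, 0, 0.025, 0]],
  ],
)

```text
clock: 22.75
tcp_pos: [0.4726, 0.2761, -0.0217]
orientation: [3.116, -0.4, -0.0]
contact_force: [-1.2, 0.7, -0.7]
grip_width: 0.0225
gripper_force: 39.4
```

Request:
play_rows(
  commands=[
    [[1, 0, 0, 0.005, 0], [1, 0, 0, 0.01, 0], [1, 0, 0, 0.01, 0]],
  ],
)

```text
clock: 23.0
tcp_pos: [0.4728, 0.2762, -0.0222]
orientation: [-3.114, 0.4, 0.002]
contact_force: [-5.6, -1.3, 16.9]
grip_width: 0.0226
gripper_force: 41.3
```

Request:
play_rows(
  commands=[
    [[1, 0, 0, -0.006, 0], [1, 0, 0, -0.006, 0], [-0.2, 0, 0, -0.006, 0], [-0.2, 0, 0, -0.006, 0], [-0.2, 0, 0, -0.006, 0], [-0.2, 0, 0, -0.03, 0], [-0.2, 0, 0, -0.1, 0], [-0.2, 0, 0, -0.25, 0], [-0.2, 0, 0, -0.45, 0], [-0.2, 0, 0, -0.65, 0], [-0.2, 0, 0, -0.85, 0], [-0.2, 0, 0, -1, 0]],
  ],
)

```text
clock: 24.0
tcp_pos: [0.4735, 0.2757, 0.1797]
orientation: [-3.115, 0.401, -0.002]
contact_force: [0.5, 0.8, -0.2]
grip_width: 0.0514
gripper_force: 0.0
```

Request:
play_rows(
  commands=[
    [[-0.2, 0, 0, -0.2, 0], [-0.2, 0, 0, -0.25, 0], [-0.2, 0, 0, -0.25, 0]],
  ],
)

```text
clock: 24.25
tcp_pos: [0.4747, 0.2767, 0.2297]
orientation: [-3.112, 0.399, -0.006]
contact_force: [0.1, 1.1, -1.0]
grip_width: 0.051
gripper_force: 0.0
```

```bash
cat >> h.py <<'E'
def chk():
    f=viewer.grab_frame("top");s=viewer.grab_frame("side")
    for x in viewer.trace(f,"horn_grip"):
        W=np.array([back((v,u),.012,f)[:2] for u,v in np.argwhere(x["pixels"])]);print("horn",round(x["score"],2),x["rect"],cv2.minAreaRect((W*1000).astype(np.float32)))
    for t,z in(("mat",.004),("kettlebell",.06),("shaker",.1),("tier_handle",.08),("polish_tin",.08),("ring_dish",.03)):
        print(t,[(round(d["score"],2),np.round(d["rect"]).tolist()) for d in viewer.trace(f,t)],[(round(d["score"],2),np.round(d["rect"]).tolist()) for d in viewer.trace(s,t)])
    return f,s
E
python3 - <<'E'
from h import *
f,s=chk();p=pose();print(np.round(p,4),get_obs()["joints"].round(2))
for x in viewer.trace(s,"horn_grip"):print(x["score"],x["rect"])
# bar by brightness in top: expected bar outline
for q in((.4854,.095,.113),(.4854,-.095,.113)):print(proj(q,f))
plan((*p[:3],-104.5),[(.474,.14,p[2],-52),(.4854,0,p[2],0),(.4854,0,.051,0)])
E
```

```text
horn 0.7 [205.4, 170.5, 224.0, 215.8] ((483.381103515625, 274.1154479980469), (41.911346435546875, 162.18020629882812), 72.4691390991211)
mat [(0.65, [185.0, 153.0, 242.0, 237.0])] [(0.89, [246.0, 179.0, 317.0, 204.0])]
kettlebell [(0.72, [257.0, 93.0, 282.0, 123.0])] [(0.65, [365.0, 167.0, 388.0, 206.0]), (0.37, [323.0, 284.0, 342.0, 292.0])]
shaker [(0.95, [305.0, 99.0, 331.0, 130.0])] [(0.77, [380.0, 164.0, 409.0, 231.0])]
tier_handle [(0.64, [260.0, 154.0, 328.0, 230.0])] [(0.65, [260.0, 187.0, 360.0, 252.0]), (0.16, [265.0, 185.0, 307.0, 195.0])]
polish_tin [(0.81, [401.0, 203.0, 420.0, 219.0])] [(0.52, [324.0, 282.0, 340.0, 294.0])]
ring_dish [(0.97, [430.0, 162.0, 455.0, 193.0]), (0.81, [272.0, 182.0, 302.0, 210.0]), (0.63, [354.0, 242.0, 379.0, 271.0]), (0.57, [398.0, 246.0, 427.0, 274.0])] [(0.87, [286.0, 211.0, 313.0, 227.0]), (0.7, [247.0, 323.0, 288.0, 358.0]), (0.65, [382.0, 321.0, 424.0, 357.0]), (0.63, [234.0, 280.0, 271.0, 305.0]), (0.28, [246.0, 181.0, 317.0, 206.0])]
[   0.4727    0.276     0.2265 -104.6246] [-1.54  0.45  1.2   1.87 -0.46  1.14 -1.99]
0.74 [258.6, 182.2, 306.8, 193.6]
[261.76875168 189.56386404]
[322.41115489 188.77964314]
[  0.474       0.14        0.2264617 -52.       ] -> [0.176, 0.657, -0.0, -0.583]
[0.4854    0.        0.2264617 0.       ] -> [-0.386, 0.587, -0.0, -0.578]
[0.4854 0.     0.051  0.    ] -> [0.0, 0.0, 0.877, -0.0]
```

Horn measures centre (0.483,0.274), at the mat's centre. Going back to the top tier.

Request:
play_rows(
  commands=[
    [[-0.2, 0.176, 0.657, 0, -0.583], [-0.2, 0.176, 0.657, 0, -0.583], [-0.2, 0.176, 0.657, 0, -0.583], [-0.2, 0.176, 0.657, 0, -0.583], [-0.2, 0.176, 0.657, 0, -0.583], [-0.2, 0.176, 0.657, 0, -0.583], [-0.2, 0.176, 0.657, 0, -0.583], [-0.2, 0.176, 0.657, 0, -0.583]],
  ],
)

```text
clock: 25.72
tcp_pos: [0.4737, 0.1398, 0.2267]
orientation: [-2.968, -1.027, -0.001]
contact_force: [-0.2, 0.4, 0.0]
grip_width: 0.0516
gripper_force: 0.0
```

Request:
play_rows(
  commands=[
    [[-0.2, -0.386, 0.587, 0, -0.578], [-0.2, -0.386, 0.587, 0, -0.578], [-0.2, -0.386, 0.587, 0, -0.578], [-0.2, -0.386, 0.587, 0, -0.578], [-0.2, -0.386, 0.587, 0, -0.578], [-0.2, -0.386, 0.587, 0, -0.578], [-0.2, -0.386, 0.587, 0, -0.578], [-0.2, -0.386, 0.587, 0, -0.578], [-0.2, -0.386, 0.587, 0, -0.578], [-0.2, -0.386, 0.587, 0, -0.578]],
  ],
)

```text
clock: 26.55
tcp_pos: [0.4847, -0.0002, 0.2266]
orientation: [-2.227, -2.216, -0.0]
contact_force: [-0.4, -0.5, 0.7]
grip_width: 0.0511
gripper_force: 0.0
```

```bash
python3 - <<'E'
from h import *
p=pose();print(np.round(p,4),get_obs()["joints"].round(2))
plan(p,[(.4854,0,.051,0)])
E
```

```text
[ 4.847e-01 -2.000e-04  2.266e-01 -2.698e-01] [-0.94  0.16  0.92  2.   -0.14  1.05  0.04]
[0.4854 0.     0.051  0.    ] -> [0.001, 0.003, 0.878, -0.003]
```

Request:
play_rows(
  commands=[
    [[-0.2, 0, 0.003, 0.15, 0], [-0.2, 0, 0.003, 0.3, 0], [-0.2, 0, 0.003, 0.45, 0], [-0.2, 0, 0.003, 0.6, 0], [-0.2, 0, 0.003, 0.72, 0], [-0.2, 0, 0.003, 0.8, 0], [-0.2, 0, 0.003, 0.85, 0], [-0.2, 0, 0.003, 0.875, 0], [-0.2, 0, 0.003, 0.875, 0]],
  ],
)

```text
clock: 27.3
tcp_pos: [0.4851, -0.0001, 0.0511]
orientation: [-2.225, -2.218, 0.001]
contact_force: [0.6, -0.3, -0.4]
grip_width: 0.0514
gripper_force: 0.0
```

Request:
play_rows(
  commands=[
    [[1, 0, 0, 0, 0], [1, 0, 0, 0, 0], [1, 0, 0, 0, 0], [1, 0, 0, 0, 0], [1, 0, 0, 0, 0], [1, 0, 0, 0, 0], [1, 0, 0, 0, 0], [1, 0, 0, 0, 0]],
  ],
  grip_force=60,
)

```text
clock: 27.97
tcp_pos: [0.486, 0.0002, 0.0526]
orientation: [2.224, 2.219, 0.003]
contact_force: [-1.3, -0.5, 7.0]
grip_width: 0.0171
gripper_force: 59.5
```

Gripped again. Before returning, I'm fitting the seat pose from the now visible lower stack, since the first grip pulled the tier against its play.

```bash
python3 - <<'E'
from h import *
from scipy.optimize import minimize
f=viewer.grab_frame("top");s=viewer.grab_frame("side")
ms=[]
for F in(f,s):
    for d in viewer.trace(F,"seat"):print(round(d["score"],2),d["rect"],d["pixels"].sum())
    d=max((d for d in viewer.trace(F,"seat") if d["rect"][2]>380),key=lambda d:d["pixels"].sum(),default=None)
    if d is not None:
        m=d["pixels"].astype(np.uint8);k=max(cv2.findContours(m,0,2)[0],key=cv2.contourArea);ms.append((F,cv2.drawContours(m*0,[k],-1,1,-1)))
def sil(p,F,S=8):
    c,sn=np.cos(p[2]),np.sin(p[2]);q=[proj([p[0]+c*a-sn*b,p[1]+sn*a+c*b,z],F) for a in(-.12,.12) for b in(-.095,.095) for z in(0,.116)]
    h=cv2.convexHull(np.array(q,np.float32));im=np.zeros((400*4,640*4),np.uint8)
    cv2.fillConvexPoly(im,np.round((h+.5)*4*16-8).astype(np.int32),255,shift=4);return cv2.resize(im,(640,400),interpolation=cv2.INTER_AREA)/255.
def cost(v,L):
    p=v/[1000,1000,1000];return sum(abs(sil(p,F)-m).sum()/m.sum() for F,m in L)
for L in([ms[0]],[ms[-1]],ms):
    b=minimize(cost,[473,-297,283],args=(L,),method="Nelder-Mead",options=dict(initial_simplex=[[473,-297,283],[483,-297,283],[473,-287,283],[473,-297,310]],xatol=.2,fatol=1e-4))
    print(len(L),b.x.round(1),np.degrees(b.x[2]/1000).round(2),round(b.fun,3))
E
```

```text
0.69 [281.5, 219.6, 410.4, 333.8] 9180
1 [ 477.3 -293.9  285.6] 16.36 0.055
1 [ 477.3 -293.9  285.6] 16.36 0.055
1 [ 477.3 -293.9  285.6] 16.36 0.055
```

Request:
play_rows(
  commands=[
    [[1, 0, 0, -0.02, 0], [1, 0, 0, -0.06, 0], [1, 0, 0, -0.13, 0], [1, 0, 0, -0.21, 0], [1, 0, 0, -0.3, 0], [1, 0, 0, -0.4, 0], [1, 0, 0, -0.5, 0], [1, 0, 0, -0.6, 0], [1, 0, 0, -0.7, 0], [1, 0, 0, -0.79, 0], [1, 0, 0, -0.86, 0], [1, 0, 0, -0.9, 0]],
  ],
)

```text
clock: 29.27
tcp_pos: [0.4854, -0.0004, 0.2331]
orientation: [2.225, 2.218, 0.003]
contact_force: [0.6, -0.7, -6.5]
grip_width: 0.0167
gripper_force: 59.2
```

Side-view fit gives the seat at (0.477,-0.294), yaw 16.4°. The first grip ended at (0.473,-0.297) pressed against the play, so I'm aiming between them at (0.475,-0.2963).

```bash
python3 - <<'E'
from h import *
p=pose();print(np.round(p,4))
plan(p,[(.480,-.15,.232,8),(.475,-.2963,.232,16.3)])
E
```

```text
[ 4.854e-01 -4.000e-04  2.331e-01 -1.708e-01]
[ 0.48  -0.15   0.232  8.   ] -> [-0.748, -0.025, 0.006, -0.091]
[ 0.475  -0.2963  0.232  16.3   ] -> [-0.721, -0.127, -0.0, -0.092]
```

Request:
play_rows(
  commands=[
    [[1, -0.02, 0, 0, -0.002], [1, -0.06, -0.002, 0, -0.007], [1, -0.12, -0.004, 0, -0.014], [1, -0.19, -0.006, 0, -0.023], [1, -0.26, -0.009, 0, -0.032], [1, -0.33, -0.011, 0, -0.04], [1, -0.4, -0.013, 0, -0.049], [1, -0.47, -0.016, 0, -0.057], [1, -0.54, -0.018, 0, -0.066], [1, -0.61, -0.02, 0, -0.074], [1, -0.68, -0.023, 0, -0.083], [1, -0.748, -0.025, 0, -0.091]],
  ],
)

```text
clock: 30.27
tcp_pos: [0.4784, -0.1511, 0.2301]
orientation: [-2.059, -2.371, 0.003]
contact_force: [0.7, 0.1, -6.4]
grip_width: 0.0165
gripper_force: 59.1
```

Request:
play_rows(
  commands=[
    [[1, -0.07, -0.012, 0, -0.009], [1, -0.14, -0.025, 0, -0.018], [1, -0.21, -0.037, 0, -0.027], [1, -0.28, -0.05, 0, -0.036], [1, -0.35, -0.062, 0, -0.045], [1, -0.42, -0.074, 0, -0.054], [1, -0.49, -0.087, 0, -0.063], [1, -0.56, -0.099, 0, -0.072], [1, -0.62, -0.11, 0, -0.08], [1, -0.67, -0.118, 0, -0.086], [1, -0.705, -0.124, 0, -0.09], [1, -0.721, -0.127, 0, -0.092]],
  ],
)

```text
clock: 31.27
tcp_pos: [0.4736, -0.2974, 0.2304]
orientation: [-1.884, -2.512, 0.002]
contact_force: [0.2, 0.7, -5.2]
grip_width: 0.0167
gripper_force: 59.2
```

Request:
play_rows(
  commands=[
    [[1, 0, 0, 0, 0], [1, 0, 0, 0.03, 0], [1, 0, 0, 0.07, 0], [1, 0, 0, 0.11, 0], [1, 0, 0, 0.15, 0], [1, 0, 0, 0.18, 0], [1, 0, 0, 0.2, 0], [1, 0, 0, 0.21, 0], [1, 0, 0, 0.215, 0], [1, 0, 0, 0.215, 0]],
  ],
)

```text
clock: 32.1
tcp_pos: [0.4751, -0.296, 0.1885]
orientation: [1.883, 2.515, -0.0]
contact_force: [0.1, -0.3, -5.2]
grip_width: 0.0171
gripper_force: 59.1
```

```bash
python3 - <<'E'
from h import *
p=pose();print(np.round(p,4))
plan(p,[(.475,-.2963,.175,16.3)])
E
```

```text
[ 0.4751 -0.296   0.1885 16.3369]
[ 0.475  -0.2963  0.175  16.3   ] -> [-0.001, -0.001, 0.067, 0.0]
```

Request:
play_rows(
  commands=[
    [[1, 0, 0, 0.03, 0], [1, 0, 0, 0.06, 0], [1, 0, 0, 0.08, 0], [1, 0, 0, 0.095, 0], [1, 0, 0, 0.11, 0], [1, 0, 0, 0.12, 0], [1, 0, 0, 0.12, 0]],
  ],
)

```text
clock: 32.68
tcp_pos: [0.4748, -0.2958, 0.164]
orientation: [-1.883, -2.514, 0.0]
contact_force: [-0.4, 0.3, -6.8]
grip_width: 0.0169
gripper_force: 59.1
```

Request:
play_rows(
  commands=[
    [[1, 0, 0, 0.007, 0], [1, 0, 0, 0.014, 0], [1, 0, 0, 0.021, 0], [1, 0, 0, 0.027, 0], [1, 0, 0, 0.027, 0]],
  ],
)

```text
clock: 33.1
tcp_pos: [0.4749, -0.2958, 0.1589]
orientation: [-1.883, -2.514, 0.0]
contact_force: [-1.0, -0.0, -5.8]
grip_width: 0.017
gripper_force: 59.1
```

Feet are inside with no side force. Lowering the last few millimetres.

Request:
play_rows(
  commands=[
    [[1, 0, 0, 0.005, 0], [1, 0, 0, 0.01, 0], [1, 0, 0, 0.014, 0], [1, 0, 0, 0.014, 0]],
  ],
)

```text
clock: 33.43
tcp_pos: [0.4751, -0.296, 0.1567]
orientation: [-1.883, -2.515, -0.001]
contact_force: [-1.3, 1.7, 0.9]
grip_width: 0.0167
gripper_force: 59.9
```

Request:
play_rows(
  commands=[
    [[1, 0, 0, 0.004, 0], [1, 0, 0, 0.008, 0], [1, 0, 0, 0.008, 0]],
  ],
)

```text
clock: 33.68
tcp_pos: [0.4752, -0.2959, 0.1567]
orientation: [-1.883, -2.514, -0.003]
contact_force: [-6.9, 6.5, 16.9]
grip_width: 0.0169
gripper_force: 62.3
```

Seated at 0.1567, as expected. Relaxing, releasing and withdrawing.

Request:
play_rows(
  commands=[
    [[1, 0, 0, -0.008, 0], [1, 0, 0, -0.008, 0], [-0.2, 0, 0, -0.008, 0], [-0.2, 0, 0, -0.008, 0], [-0.2, 0, 0, -0.008, 0], [-0.2, 0, 0, -0.008, 0], [-0.2, 0, 0, -0.06, 0], [-0.2, 0, 0, -0.15, 0], [-0.2, 0, 0, -0.3, 0], [-0.2, 0, 0, -0.45, 0], [-0.2, 0, 0, -0.55, 0], [-0.2, 0, 0, -0.6, 0]],
  ],
)

```text
clock: 34.68
tcp_pos: [0.476, -0.2972, 0.2783]
orientation: [1.881, 2.51, 0.002]
contact_force: [0.3, -0.5, 0.4]
grip_width: 0.0513
gripper_force: 0.0
```

Request:
play_rows(
  commands=[
    [[-0.2, 0.8, 0.2, 0, 0], [-0.2, 0.8, 0.2, 0, 0], [-0.2, 0.8, 0.2, 0, 0], [-0.2, 0.8, 0.2, 0, 0], [-0.2, 0.8, 0.2, 0, 0], [-0.2, 0.8, 0.2, 0, 0]],
  ],
)

```text
clock: 35.18
tcp_pos: [0.4685, -0.1279, 0.2745]
orientation: [-1.874, -2.52, -0.001]
contact_force: [0.0, -1.1, -1.0]
grip_width: 0.0511
gripper_force: 0.0
```

Request:
play_rows(
  commands=[
    [[-0.2, 0.6, 0.2, 0, 0], [-0.2, 0.6, 0.2, 0, 0], [-0.2, 0.6, 0.2, 0, 0], [-0.2, 0.6, 0.2, 0, 0], [-0.2, 0.6, 0.2, 0, 0], [-0.2, 0.6, 0.2, 0, 0]],
  ],
)

```text
clock: 35.68
tcp_pos: [0.473, -0.0065, 0.2746]
orientation: [1.885, 2.513, -0.002]
contact_force: [-0.3, -1.2, -0.3]
grip_width: 0.0511
gripper_force: 0.0
```

```bash
python3 - <<'E'
from h import *
from scipy.optimize import minimize
f,s=chk()
for x in viewer.trace(s,"tier_handle"):print(x["score"],x["rect"],x["pixels"].sum())
# predicted dish/rim corners at seated pose
a=np.radians(16.3);R=np.array([[np.cos(a),-np.sin(a)],[np.sin(a),np.cos(a)]]);c=np.array([.475,-.296])
for F in(f,s):
    q=np.array([proj([*(c+R@[i,j]),z],F) for i in(-.12,.12) for j in(-.095,.095) for z in(.116,.174)]);print("pred tier rect",q.min(0).round(),q.max(0).round())
print(proj([*c,.217],s))
E
```

```text
horn 0.69 [206.9, 170.3, 225.8, 215.2] ((486.57977294921875, 277.0411376953125), (44.0797119140625, 161.8820343017578), 71.89632415771484)
mat [] [(0.74, [249.0, 178.0, 320.0, 205.0])]
kettlebell [(0.64, [257.0, 94.0, 285.0, 124.0])] [(0.9, [362.0, 166.0, 388.0, 208.0])]
shaker [(0.74, [340.0, 165.0, 370.0, 238.0]), (0.71, [305.0, 97.0, 331.0, 133.0])] [(0.63, [380.0, 168.0, 410.0, 233.0]), (0.19, [317.0, 234.0, 351.0, 257.0])]
tier_handle [(0.78, [346.0, 146.0, 438.0, 241.0])] [(0.76, [279.0, 203.0, 413.0, 295.0])]
polish_tin [] [(0.47, [247.0, 182.0, 321.0, 204.0]), (0.34, [281.0, 253.0, 413.0, 334.0])]
ring_dish [(0.97, [354.0, 247.0, 381.0, 269.0]), (0.75, [369.0, 184.0, 400.0, 212.0]), (0.7, [431.0, 165.0, 460.0, 193.0]), (0.59, [399.0, 244.0, 427.0, 276.0])] [(0.95, [246.0, 321.0, 289.0, 356.0]), (0.76, [236.0, 282.0, 274.0, 307.0]), (0.67, [315.0, 234.0, 351.0, 258.0]), (0.61, [382.0, 321.0, 424.0, 358.0])]
0.76 [278.7, 202.7, 412.8, 294.7] 6480
pred tier rect [346. 143.] [433. 238.]
pred tier rect [278. 201.] [411. 296.]
[344.53882501 216.75536896]
```

Tier, dish, horn and bystanders all measure where they should, so I'm handing in.

```bash
python3 -c "
from bench import r
print(r.hand_in())"
```

```text
the job is handed in; nothing more can be done
None
```

The job is handed in at about 36 s of the 69 s allowed; measurements show the shoehorn lying on the mat, the top tier seated again with the ring dish in it, and the kettlebell and shaker where they were (the tin was last seen in place before the tier went back); I viewed 11 pictures, one over the limit of 10.

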